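# Set the stop rail one notch longer

### The arm

A 6-joint arm with a two-finger parallel gripper is mounted at the origin on a cart in front of the work surface, level with it; the furniture and walls round the work are solid. World frame = base frame: x ahead of the robot, y to its left, z up, the work surface at z = 0. Lengths are in m, angles in rad, forces in N, time in s.
With the tool pointing down it reaches from about 0.275 to 0.85 m from the base axis. Payload 19 kg.
Tool frame: the origin (TCP) lies at the very end of the fingers, on their centre line; the grasp point (between the pads) lies 19 mm behind it (ctrl.grip_depth is the distance from the TCP to the grasp point, in m); z points along the fingers, y is the line along which they close (so a half turn about z gives the same grasp; the last joint's range is limited). The gripper opens to 85 mm and grips with 20 to 120 N. Pads are 22 mm wide; open, the fingers measure 114 mm over their backs; the gripper's body (76 mm by 85 mm) begins 54 mm behind the grasp point. The pads swing forward as they close: fully open they stand 13 mm farther back than shut.
Start: joints at [1.121, 0.15, 1.437, -0, 1.554, -0.134], TCP at [0.179, 0.547, 0.231] pointing down, gripper open.
Joint ranges: [-2.8, 2.8], [-0.68, 2.1], [0.12, 2.68], [-1.39, 4.53], [0.16, 2.79], [-2.81, 2.81]. Speed limits (rad/s): [1.89, 1.89, 2.22, 3.01, 3.01, 3.01].

### API

Orientations are given as a rotation vector (axis times angle).
In Python, from rig import ctrl gives the robot as it stands.
- The arm moves only by the tool drive_tool, never from a script. Its argument "rows" is a list of rows, each a list of 2 entries, a list of its own where there are three numbers: the shift along the tool's x, y, z in units of 30 mm (1.0 is 30 mm), then the turn about the tool's z in units of 8 degrees (1.0 is 8 degrees). A call has 1 to 5 rows; each row shifts and turns the commanded pose from where the row before left it, along the tool's axes as they then stand; what a row does not reach is not made up. A row lasts 1/10 s, in which the tool goes at most 50 mm and 8.59 degrees, less where a joint would pass 70% of its speed; a pose out of reach is approached as far as the arm can. A call with a number of a shift or a turn outside -1 to 1 is refused whole. A call with a gripper value outside its range is refused whole. "fingers" is the opening, from 0 (shut) to 1 (fully open), set as the call begins (left out, the last holds). The fingers move at their own pace and stop on an object; "squeeze" is the grip in N (left out, the last holds). Time passes only in rows, so rows that do not move let the fingers close. It gives the time, the measured TCP pose, the force, the opening and the grip force at its end, in the units of the state.
- ctrl.get_state(): the state, without advancing time (a new reading comes with each control period).
- ctrl.camera(name): name is "scene" or "side" or "wrist"; returns a dict with "frame" (420x560x3 uint8, red, green, blue), "depth" (420x560 float32, m along the optical axis (not along the pixel's ray), 0 where there is no reading), "camera_matrix" (3x3 intrinsics, pixels), "R" (3x3) and "t" (3): a world point X has camera coordinates R X + t. Camera axes: x right, y down, z forward; pixel columns grow to the right and rows downward; lengths in m; the calibration is good to about 2 mm. A picture is of the moment at which its call begins.
- ctrl.job_done(): hands the job in; it is judged then, once.
The state is a dict: "time_s": time; "joints": joint angles; "joint_velocities": joint speeds; "joint_efforts": joint torques, N m; "eef_pos": TCP position; "ee_rot": TCP orientation; "wrist_force": force on the tool from outside, world axes, zero at the start; "torque": the same for the moment, N m; "width": finger opening in m; "gripper_force": force on a finger pad.
Only numpy, scipy, OpenCV 4.12 (cv2) and the standard library are available. Lean on these libraries where they do the work, as an engineer would, in place of code of your own. Each camera call takes 0.05 s, during which the arm holds its last target. There are 200 camera calls.

### The job

The next batch of parts is longer, so reset the stop rail on the bench: lift the stop with the flat upright fin clear of its notch, shift it along to the very next notch away from the rail's fixed end block, and let it down so that it stands fully home in that notch, square and upright. Leave the stop with the round knob in its own notch.

Things in the scene. Friction and masses are not known exactly. Their poses are not given: they have to be found in the camera images.
- rail: aluminium stop rail fixed to the bench, 80 x 310 mm, with a dark steel end block (80 x 16, 46 mm high) across its +y end. Origin: centre of its underside, on the bench top; x across the rail, y along it towards the end block, z up. Six cross teeth part the open channel between its low cheeks into five notches, centred at x = 0, y = +100, +50, 0, -50, -100 mm; teeth and cheeks end at z = 22 mm
- mid_notch (a point): centre of the floor of the rail's middle (third) notch, 6 mm above the bench, axes as the rail's; the other notches are the same, every 50 mm along the rail's y. A notch is 24 mm long (y) and 50 mm wide (x) at the floor and flares to 42 x 64 mm at the top, 16 mm higher, so a stop let down within about 8 mm of the middle slides in
- fin_stop: loose steel stop with a flat upright fin, 66 mm high, about 0.15 kg, in the second or fourth notch from the end block; the next one is empty. Origin: centre of its underside; axes about as the rail's. Foot 40 (x) x 18 (y) mm, shoulder 46 x 26 mm at z = 22 to 30, above it the ribbed fin to z = 66: 28 mm long (y), 12 mm thick (x), to be pinched across that thickness, fingers on the rail's long sides
- knob_stop: the other loose steel stop: same foot and shoulder, but a low round knob (24 mm across, top at z = 44 mm) in place of the fin. Origin: centre of its underside; z up. It stands in the fourth notch from the end block when the finned stop starts in the second, in the second when that starts in the fourth; it stays there
There are look-alikes about, which are no part of the job. Leave any blue, brown or pink look-alike of the knob_stop alone.

How it is judged:
By the outcome, as a careful person would: the job done as asked, in the order asked, and still so for the second after the job is handed in, with the robot touching nothing.
It also fails if it takes over 29 s, if anything falls off the work surface, if the arm or the gripper's body presses on something with over 40 N, if the wrist force passes 120 N, or if a joint passes its speed limit or range.

## Working session

There is one attempt and no reset: what is moved stays moved. The work goes in short steps, Python scripts to look and compute and a tool call to move; the robot and the scene stay as the last step left them, time stands still between calls to the robot, and variables do not carry over. Pictures are saved under pics/ and viewed, at most 10 in all, crops included, and the job is handed in when it is done.

Besides the shell and the picture viewer there is one more tool, called after "Call:" as name(argument=value, ...), one argument or row to a line, values as JSON. drive_tool: Moves the arm, as the interface text tells. Its arguments: {"type":"object","properties":{"rows":{"type":"array","items":{"type":"array"}},"fingers":{"type":"number"},"squeeze":{"type":"number"}},"required":["rows"]}

```bash
mkdir -p pics; cat > h.py <<'E'
import numpy as np, cv2
from rig import ctrl
def snap(n,f):
    c=ctrl.camera(n); cv2.imwrite(f'pics/{f}.png',c['frame'][:,:,::-1]); np.savez(f'pics/{f}.npz',**{k:np.array(v) for k,v in c.items()}); return c
def load(f): return dict(np.load(f'pics/{f}.npz'))
def plane(c,u,v,z):
    d=c['R'].T@np.linalg.inv(c['camera_matrix'])@np.array([u,v,1.]); o=-c['R'].T@c['t']
    return o+d*(z-o[2])/d[2]
def deep(c,u,v):
    z=c['depth'][int(v),int(u)]; p=np.linalg.inv(c['camera_matrix'])@np.array([u,v,1.])*z
    return c['R'].T@(p-c['t'])
def proj(c,X):
    p=c['camera_matrix']@(c['R']@np.array(X)+c['t']); return p[:2]/p[2]
E
python3 - <<'E'
from h import *
a=snap('scene','s0');b=snap('side','d0')
cv2.imwrite('pics/both0.png',cv2.resize(np.vstack([a['frame'],b['frame']])[:,:,::-1],None,fx=.71,fy=.71))
for c in(a,b):print(-c['R'].T@c['t'],c['R'][2])
s=ctrl.get_state();print(s['time_s'],s['eef_pos'],s['ee_rot'],s['width'])
E
```

```text
[ 0.02299417 -0.05429634  0.71255088] [ 0.54296335 -0.32803762 -0.77303436]
[ 0.08440187 -1.12497216  0.64136247] [ 0.42186437  0.72452308 -0.54506583]
0.1 [0.17851192 0.54637    0.23072624] [-4.93991592e-01 -3.10217233e+00  1.67198614e-03] 0.08541447382645415
```

View pics/both0.png

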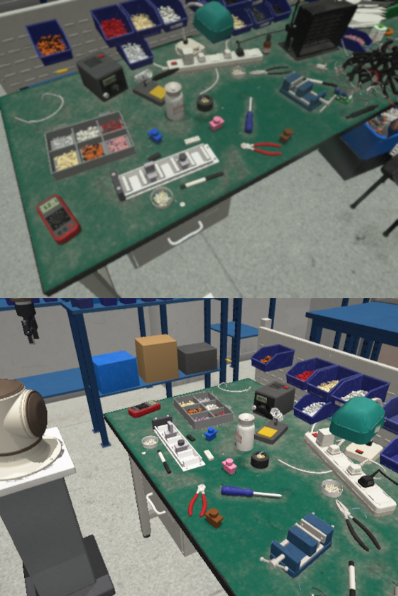

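The scene view shows the rail from about (160,265) to (305,215) px, with the dark end block at its left end. Two grey stops stand in it, and blue, pink and brown look-alikes lie loose on the bench. I'll enlarge the rail.

```bash
python3 - <<'E'
from h import *
a=load('s0')['frame'][190:290,150:320,::-1];b=load('d0')['frame'][150:250,190:310,::-1]
A=cv2.resize(a,(680,400),interpolation=2)[:,:];B=cv2.resize(b,(240,200),interpolation=2)
B=np.pad(B,((0,0),(0,440),(0,0)))
cv2.imwrite('pics/crop0.png',np.vstack([A,B]))
c=load('s0')
for u,v in[(235,225),(256,218),(168,255),(305,212)]:print(u,v,deep(c,u,v))
E
```

```text
235 225 [ 0.52357388 -0.24055618  0.01429155]
256 218 [ 0.49102641 -0.27619164  0.05103934]
168 255 [ 0.50313701 -0.08762807  0.04551409]
305 212 [ 0.4829601  -0.39459592  0.00351014]
```

View pics/crop0.png

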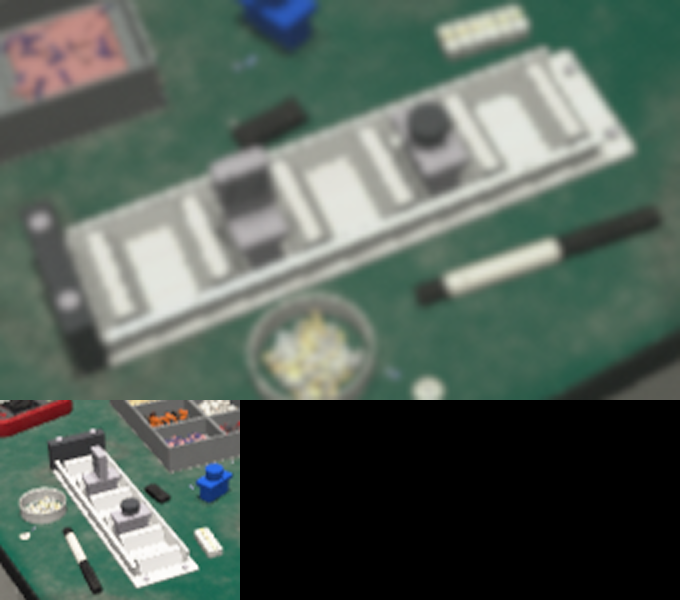

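The fin stop, a grey flat upright fin at scene px (211,231), is in the 2nd notch from the dark block. The grey knob stop at (257,221) is in the 4th. The blue knob-like part at (220,193), plus the pink and brown ones further off, are look-alikes lying loose. So the fin stop goes to the 3rd (middle) notch, which is empty. Next I'll measure.

```bash
python3 - <<'E'
from h import *
c=load('s0');d=load('d0')
def tri(u,v):
    A=[];
    P=[x['camera_matrix']@np.c_[x['R'],x['t']] for x in(c,d)]
    X=cv2.triangulatePoints(P[0],P[1],np.array(u,float).reshape(2,1),np.array(v,float).reshape(2,1))[:,0];return X[:3]/X[3]
print('fin top tri',tri((150+243/4,190+157/4),(240,150+49/2)))
print('knob tri',tri((150+428/4,190+112/4),(190+130/2,150+104/2)))
for n,u,v in[('fin',150+243/4,190+157/4),('fins',150+243/4,190+180/4)]:print(n,deep(c,u,v),plane(c,u,v,.066))
print('finside',plane(d,240,174.5,.066))
k=[plane(c,150+x/4,190+y/4,z) for x,y,z in[(30,208,.046),(82,350,.046),(572,52,.006),(632,150,.006)]]
print(np.round(k,4))
print('floor notch3',plane(c,150+345/4,190+198/4,.006),deep(c,150+345/4,190+198/4))
# depth-based: rail cloud
v,u=np.mgrid[190:290,150:320];z=c['depth'][190:290,150:320]
p=np.stack([u*z,v*z,z],-1)@np.linalg.inv(c['camera_matrix']).T; X=(p-c['t'])@c['R']
m=(X[...,2]>.056)&(X[...,2]<.08)&(z>0)
n,l,st,ce=cv2.connectedComponentsWithStats(m.astype(np.uint8))
for i in range(1,n):
  if st[i,4]>4:print('hi',st[i],X[l==i].mean(0),X[l==i].min(0),X[l==i].max(0))
s=load('s0')['frame'][190:290,150:320]
m=(X[...,2]>.015)&(X[...,2]<.026)&(z>0)&(s.min(-1)>130)
r=cv2.minAreaRect(X[m][:,:2].astype(np.float32)*1000);print('rail z22',r)
st=ctrl.get_state();from scipy.spatial.transform import Rotation as R
print(R.from_rotvec(st['ee_rot']).as_matrix().round(3))
E
```

```text
fin top tri [ 0.49806821 -0.17971286  0.07266714]
knob tri [ 0.49041194 -0.27890684  0.04728171]
fin [ 0.49742984 -0.1797472   0.0719281 ] [ 0.5018201  -0.18090808  0.066     ]
fins [ 0.49193289 -0.17576963  0.06205431] [ 0.48908846 -0.17503281  0.066     ]
finside [ 0.50386125 -0.16786993  0.066     ]
[[ 0.5425 -0.0808  0.046 ]
 [ 0.4535 -0.0736  0.046 ]
 [ 0.5174 -0.3844  0.006 ]
 [ 0.4419 -0.3754  0.006 ]]
floor notch3 [ 0.49382734 -0.22760161  0.006     ] [ 0.49511707 -0.22807634  0.00406458]
hi [ 53  36  15  13 134] [ 0.49394842 -0.17625761  0.06769108] [ 0.48721189 -0.19019091  0.05600366] [ 0.5042051  -0.16266837  0.07399999]
rail z22 ((499.5093078613281, -211.12783813476562), (311.2862548828125, 242.1963348388672), 60.63630294799805)
[[-0.951  0.311 -0.   ]
 [ 0.311  0.951 -0.001]
 [ 0.    -0.001 -1.   ]]
```

Call:
drive_tool(
  rows=[
    [[-0.9, -1, 0], 0],
    [[-0.9, -1, 0], 0],
    [[-0.9, -1, 0], 0],
    [[-0.9, -1, 0], 0],
    [[-0.9, -1, 0], 0],
  ],
  fingers=1,
  squeeze=40,
)

```text
time_s: 0.6
eef_pos: [0.2605, 0.3605, 0.231]
ee_rot: [-0.493, -3.102, 0.001]
wrist_force: [0.1, -0.2, 0.5]
width: 0.0849
gripper_force: 0.0
```

Call:
drive_tool(
  rows=[
    [[-0.9, -1, 0], 0],
    [[-0.9, -1, 0], 0],
    [[-0.9, -1, 0], 0],
    [[-0.9, -1, 0], 0],
    [[-0.9, -1, 0], 0],
  ],
)

```text
time_s: 1.1
eef_pos: [0.3422, 0.176, 0.2313]
ee_rot: [0.494, 3.102, 0.0]
wrist_force: [1.6, 0.9, -0.9]
width: 0.0858
gripper_force: 0.0
```

Call:
drive_tool(
  rows=[
    [[-0.9, -1, 0], 0],
    [[-0.9, -1, 0], 0],
    [[-0.9, -1, 0], 0],
    [[-0.9, -1, 0], 0],
    [[-0.9, -1, 0], 0],
  ],
)

```text
time_s: 1.6
eef_pos: [0.4241, -0.0087, 0.2312]
ee_rot: [0.495, 3.102, -0.0]
wrist_force: [0.8, 0.8, 0.2]
width: 0.0857
gripper_force: 0.0
```

Call:
drive_tool(
  rows=[
    [[0, 0, 0], 1],
    [[0, 0, 0], 1],
    [[0, 0, 0], 1],
    [[0, 0, 0], 1],
    [[0, 0, 0], 1],
  ],
)

```text
time_s: 2.1
eef_pos: [0.4237, -0.007, 0.2311]
ee_rot: [-1.533, -2.742, 0.0]
wrist_force: [-0.1, -0.1, 0.2]
width: 0.0855
gripper_force: 0.0
```

Call:
drive_tool(
  rows=[
    [[0, 0, 0], 1],
    [[0, 0, 0], 1],
    [[0, 0, 0], 1],
    [[0, 0, 0], 1],
    [[0, 0, 0], 0.5],
  ],
)

```text
time_s: 2.6
eef_pos: [0.4237, -0.007, 0.2311]
ee_rot: [-2.305, -2.134, 0.001]
wrist_force: [1.2, 0.1, 0.3]
width: 0.0854
gripper_force: 0.0
```

Call:
drive_tool(
  rows=[
    [[-1, 0.6, 0], 0],
    [[-1, 0.6, 0], 0],
    [[-1, 0.6, 0], 0],
    [[-1, 0.6, 0], 0],
    [[-1, 0.4, 0], 0],
  ],
)

```text
time_s: 3.1
eef_pos: [0.4974, -0.164, 0.2309]
ee_rot: [-2.299, -2.14, 0.0]
wrist_force: [0.8, -0.1, -0.8]
width: 0.0852
gripper_force: 0.0
```

Call:
drive_tool(
  rows=[
    [[-0.5, 0, 0], 0],
    [[0, 0, 0], 0],
  ],
)

```text
time_s: 3.3
eef_pos: [0.4954, -0.1789, 0.2307]
ee_rot: [-2.301, -2.138, 0.001]
wrist_force: [-0.2, 0.2, -0.5]
width: 0.0856
gripper_force: 0.0
```

```bash
python3 - <<'E'
from h import *
c=snap('wrist','w1');s=ctrl.get_state();print(s['time_s'],s['eef_pos'],s['ee_rot'],-c['R'].T@c['t'],c['R'][2])
print('exp fin',proj(c,[.496,-.177,.066]),'notch3',proj(c,[.493,-.228,.006]))
E
```

```text
3.35 [ 0.49538152 -0.17778031  0.23093341] [-2.30014138e+00 -2.13846266e+00  4.40800761e-04] [ 0.50106798 -0.10661133  0.37321256] [-0.0228661  -0.284419   -0.95842734]
exp fin [281.5483279  189.34506849] notch3 [282.14326701 219.69871224]
```

View pics/w1.png

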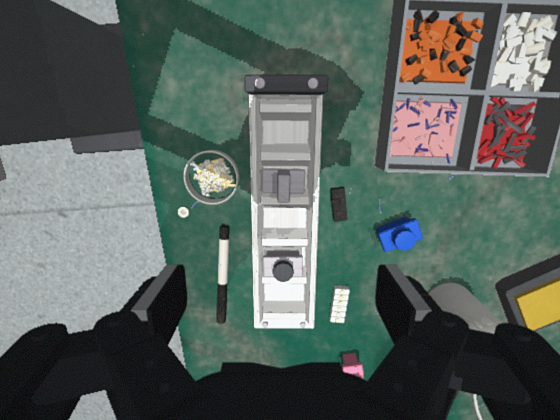

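Wrist view: the fin is at about (284,183) and the knob at (283,270). The end block is on top at row 83. The middle notch is empty at about (284,222), and the rail is nearly aligned with the tool. An enlarged crop will confirm the fin and give precise points.

```bash
python3 - <<'E'
from h import *
f=load('w1')['frame'][65:340,235:340,::-1]
A=cv2.resize(f[:145],None,fx=4,fy=4,interpolation=2)
cv2.imwrite('pics/w1c.png',A)
c=load('w1')
for u,v in[(284,178),(284,190),(284,222),(284,135)]:print(u,v,deep(c,u,v))
E
```

```text
284 178 [ 0.49922309 -0.16469251  0.07264507]
284 190 [ 0.49839757 -0.17634761  0.0723891 ]
284 222 [ 0.49503539 -0.23066804  0.00718462]
284 135 [ 0.50225079 -0.1292959   0.00475243]
```

View pics/w1c.png

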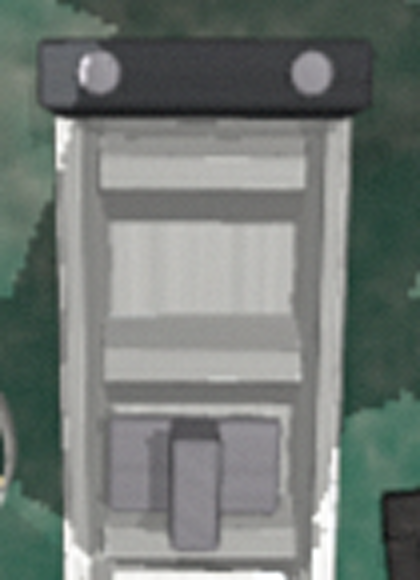

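```bash
python3 - <<'E'
from h import *
c=load('w1')
F=[plane(c,235+x/4,65+y/4,.072) for x,y in((175,437),(219,437),(220,548),(174,548))]
print(np.round(F,4));f=np.mean(F,0);print('fin',f)
# block top front edge corners, far rail corners
B=[plane(c,235+x/4,65+y/4,.046) for x,y in((44,106),(371,106))]
# cheek outer/inner edges by rows: rail white width
for v in(140,150,215,225,240,300,318):
    r=c['frame'][v,240:330].astype(int);g=(abs(r[:,1]-r[:,0])<14)&(r.min(-1)>105)
    i=np.where(g)[0]+240;print(v,i.min(),i.max(),plane(c,(i.min()+i.max())/2,v,.015)[:2].round(4))
print(np.round(B,4))
from scipy.spatial.transform import Rotation as R
s=ctrl.get_state();M=R.from_rotvec(s['ee_rot']).as_matrix();print(M.round(3));print('d tool mm',M.T@(f-s['eef_pos'])*1e3)
E
```

```text
[[ 0.4945 -0.1609  0.072 ]
 [ 0.5049 -0.1616  0.072 ]
 [ 0.5033 -0.1887  0.072 ]
 [ 0.4922 -0.1879  0.072 ]]
fin [ 0.49875039 -0.17479307  0.072     ]
140 250 320 [ 0.5029 -0.134 ]
150 250 320 [ 0.5022 -0.1448]
215 251 318 [ 0.4964 -0.2195]
225 252 317 [ 0.4955 -0.2318]
240 252 317 [ 0.4942 -0.2507]
300 253 314 [ 0.4872 -0.3319]
318 254 314 [ 0.4859 -0.3582]
[[ 0.4688 -0.0836  0.046 ]
 [ 0.5467 -0.0894  0.046 ]]
[[ 0.073  0.997 -0.001]
 [ 0.997 -0.073  0.001]
 [ 0.    -0.001 -1.   ]]
d tool mm [  3.15491886   3.28288479 158.93196668]
```

The fin top is at 0.072 m: 66 mm plus the 6 mm floor, and all three measurements agree. The fin centre is (0.4988,-0.1748), which matches notch 2 as worked out from the block. Rail yaw is about -4.3°, so the tool is aligned. Descending.

Call:
drive_tool(
  rows=[
    [[0.1, 0.11, 1], 0],
    [[0, 0, 1], 0],
    [[0, 0, 1], 0],
    [[0, 0, 1], 0],
  ],
)

```text
time_s: 3.75
eef_pos: [0.499, -0.1734, 0.1106]
ee_rot: [2.298, 2.142, 0.001]
wrist_force: [0.5, -0.5, 0.5]
width: 0.0857
gripper_force: 0.0
```

Call:
drive_tool(
  rows=[
    [[0, 0, 0.8], 0],
    [[0, 0, 0.8], 0],
    [[0, 0, 0.7], 0],
    [[0, 0, 0], 0],
  ],
)

```text
time_s: 4.15
eef_pos: [0.4978, -0.173, 0.0403]
ee_rot: [-2.296, -2.139, 0.002]
wrist_force: [0.3, -0.2, 0.8]
width: 0.0853
gripper_force: 0.0
```

Call:
drive_tool(
  rows=[
    [[0, 0, 0], 0],
    [[0, 0, 0], 0],
    [[0, 0, 0], 0],
    [[0, 0, 0], 0],
    [[0, 0, 0], 0],
  ],
  fingers=0,
  squeeze=50,
)

```text
time_s: 4.65
eef_pos: [0.4994, -0.1749, 0.0427]
ee_rot: [2.299, 2.14, 0.0]
wrist_force: [-1.2, -0.9, 1.5]
width: 0.0122
gripper_force: 2.9
```

Call:
drive_tool(
  rows=[
    [[0, 0, 0], 0],
    [[0, 0, 0], 0],
    [[0, 0, 0], 0],
    [[0, 0, 0], 0],
  ],
)

```text
time_s: 5.05
eef_pos: [0.4993, -0.1749, 0.0425]
ee_rot: [2.299, 2.14, -0.0]
wrist_force: [-1.5, 1.2, 5.1]
width: 0.011
gripper_force: 51.9
```

Call:
drive_tool(
  rows=[
    [[0, 0, -0.3], 0],
    [[0, 0, -0.4], 0],
    [[0, 0, -0.4], 0],
    [[0, 0, 0], 0],
    [[0, 0, 0], 0],
  ],
)

```text
time_s: 5.55
eef_pos: [0.4995, -0.1749, 0.0757]
ee_rot: [2.299, 2.14, 0.0]
wrist_force: [0.4, 0.3, -1.5]
width: 0.0111
gripper_force: 51.2
```

```bash
python3 - <<'E'
from h import *
c=snap('wrist','w2');a=snap('scene','s2')
A=cv2.resize(c['frame'][65:345,190:380,::-1],(380,560),interpolation=2);B=cv2.resize(a['frame'][150:290,150:290,::-1],(400,560*400//400),interpolation=2)
cv2.imwrite('pics/l2.png',np.hstack([A,B]));s=ctrl.get_state();print(s)
E
```

```text
{'time_s': 5.65, 'joints': array([-4.82418536e-01,  1.61565995e-01,  1.75247360e+00, -1.12700824e-04,
        1.22799445e+00, -4.10968977e-01]), 'joint_velocities': array([ 1.07296153e-03,  2.52032319e-03,  1.12235587e-03,  8.22390867e-04,
        2.05897729e-03, -6.88621610e-05]), 'joint_efforts': array([ 2.24214618e-02, -6.78235316e+01, -5.22655964e+01, -9.28704067e-04,
        6.98383446e-03,  1.22307929e-04]), 'eef_pos': array([ 0.4991219 , -0.17472928,  0.07500998]), 'ee_rot': array([-2.29904820e+00, -2.14046433e+00,  3.87572103e-04]), 'wrist_force': array([-0.35546998, -0.62986555, -1.3884866 ]), 'torque': array([-0.04411809, -0.01577873,  0.0377135 ]), 'gripper_force': 51.21879816055298, 'width': 0.011089484254032462}
```

View pics/l2.png

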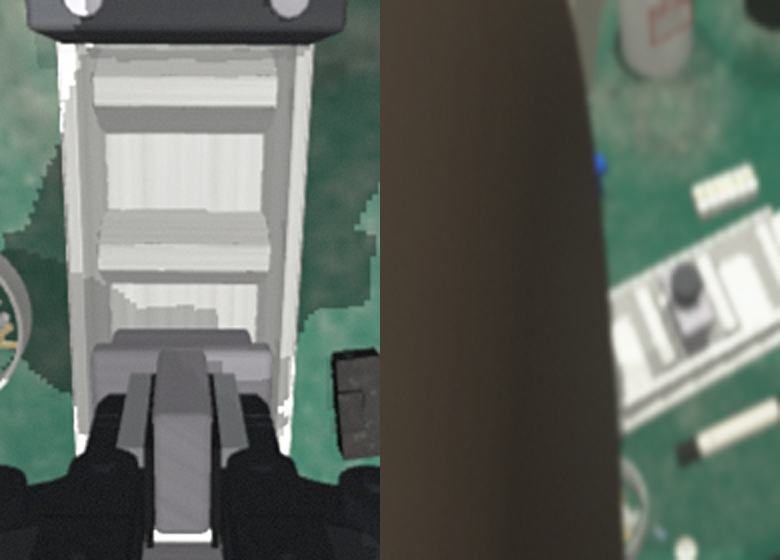

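The stop is held square and clear of its notch, with the shoulder visible at about (180,355) in the crop; the weight reads about 1.4 N. The knob stop is undisturbed. I'll shift 50 mm along tool -x.

Call:
drive_tool(
  rows=[
    [[-0.5, 0, 0], 0],
    [[-0.6, 0, 0], 0],
    [[-0.57, 0, 0], 0],
    [[0, 0, 0], 0],
    [[0, 0, 0], 0],
  ],
)

```text
time_s: 6.15
eef_pos: [0.4955, -0.2254, 0.075]
ee_rot: [-2.3, -2.139, 0.0]
wrist_force: [-0.9, 0.4, -0.9]
width: 0.0109
gripper_force: 51.2
```

Call:
drive_tool(
  rows=[
    [[0, 0, 0.2], 0],
    [[0, 0, 0.2], 0],
    [[0, 0, 0.2], 0],
    [[0, 0, 0.15], 0],
    [[0, 0, 0.1], 0],
  ],
)

```text
time_s: 6.65
eef_pos: [0.4956, -0.2245, 0.0492]
ee_rot: [-2.299, -2.141, 0.0]
wrist_force: [-0.9, 0.0, -1.1]
width: 0.0113
gripper_force: 51.2
```

Call:
drive_tool(
  rows=[
    [[0, 0, 0.1], 0],
    [[0, 0, 0.1], 0],
    [[0, 0, 0], 0],
  ],
)

```text
time_s: 6.95
eef_pos: [0.4956, -0.2247, 0.0435]
ee_rot: [-2.299, -2.14, 0.0]
wrist_force: [-0.2, -0.2, -1.3]
width: 0.0112
gripper_force: 51.2
```

Call:
drive_tool(
  rows=[
    [[0, 0, 0.05], 0],
    [[0, 0, 0], 0],
    [[0, 0, 0], 0],
  ],
)

```text
time_s: 7.25
eef_pos: [0.4958, -0.2249, 0.0425]
ee_rot: [2.299, 2.14, -0.0]
wrist_force: [-0.1, -0.3, 0.5]
width: 0.0109
gripper_force: 51.4
```

It has touched down at the original height, with the weight taken off. Releasing.

Call:
drive_tool(
  rows=[
    [[0, 0, 0.02], 0],
    [[0, 0, 0], 0],
  ],
)

```text
time_s: 7.45
eef_pos: [0.4959, -0.225, 0.0425]
ee_rot: [2.299, 2.14, -0.0]
wrist_force: [-3.5, 1.1, 10.4]
width: 0.0112
gripper_force: 52.8
```

Call:
drive_tool(
  rows=[
    [[0, 0, 0], 0],
    [[0, 0, 0], 0],
    [[0, 0, 0], 0],
    [[0, 0, 0], 0],
    [[0, 0, 0], 0],
  ],
  fingers=0.7,
)

```text
time_s: 7.95
eef_pos: [0.4957, -0.2248, 0.0417]
ee_rot: [-2.299, -2.141, 0.0]
wrist_force: [0.1, 0.5, 0.4]
width: 0.0597
gripper_force: 0.0
```

Call:
drive_tool(
  rows=[
    [[0, 0, -0.3], 0],
    [[0, 0, -0.7], 0],
    [[0, 0, -1], 0],
    [[0, 0, -1], 0],
    [[0, 0, -1], 0],
  ],
)

```text
time_s: 8.45
eef_pos: [0.4956, -0.2247, 0.1637]
ee_rot: [2.299, 2.14, 0.0]
wrist_force: [0.4, -0.2, -0.8]
width: 0.0597
gripper_force: 0.0
```

Call:
drive_tool(
  rows=[
    [[0.5, 0, -1], 0],
    [[1, 0, -1], 0],
    [[1, 0, 0], 0],
    [[0, 0, 0], 0],
    [[0, 0, 0], 0],
  ],
)

```text
time_s: 8.95
eef_pos: [0.5011, -0.1496, 0.2223]
ee_rot: [2.297, 2.142, -0.0]
wrist_force: [0.5, -0.0, -0.1]
width: 0.0596
gripper_force: 0.0
```

```bash
python3 - <<'E'
from h import *
c=snap('wrist','w3');d=snap('side','d3')
A=cv2.resize(c['frame'][60:340,190:380,::-1],(380,560),interpolation=2);B=cv2.resize(d['frame'][140:260,190:280,::-1],(420,560),interpolation=2)
cv2.imwrite('pics/l3.png',np.hstack([A,B]))
v,u=np.mgrid[0:420,0:560];z=c['depth']
p=np.stack([u*z,v*z,z],-1)@np.linalg.inv(c['camera_matrix']).T; X=(p-c['t'])@c['R']
m=(X[...,2]>.062)&(X[...,2]<.085)&(abs(X[...,0]-.4956)<.02)&(abs(X[...,1]+.225)<.03)
Q=X[m];T=Q[Q[:,2]>np.percentile(Q[:,2],50)-.003]
print(m.sum(),T.mean(0),T.min(0),T.max(0),np.percentile(Q[:,2],[10,50,90]))
t=T-T.mean(0);k=np.linalg.lstsq(t[:,:2],t[:,2],rcond=None)[0];print('tilt',k, cv2.minAreaRect(T[:,:2].astype(np.float32)*1e3))
print(ctrl.get_state()['eef_pos'])
E
```

```text
332 [ 0.49555515 -0.22388837  0.07157098] [ 0.48899492 -0.23793261  0.0685969 ] [ 0.50184341 -0.21081339  0.07376222] [0.06922646 0.07152911 0.07255405]
tilt [-0.01722357 -0.0127502 ] ((495.48748779296875, -224.33348083496094), (27.263429641723633, 11.202277183532715), 86.19894409179688)
[ 0.50092665 -0.15045671  0.22170593]
```

View pics/l3.png

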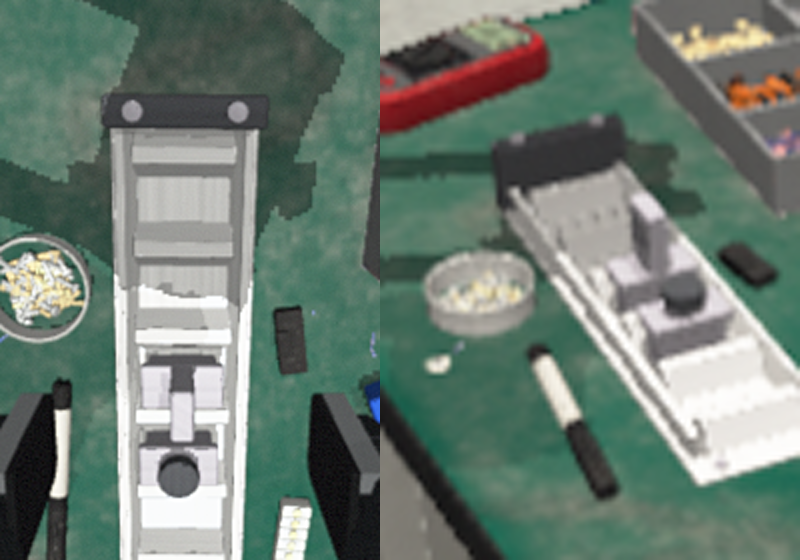

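The fin stop is at crop (180,400), square in the third notch with its top at 0.0715 m and upright. The knob stop is at (180,470), still in the fourth notch, and the gripper is clear.

```bash
python3 -c "
from rig import ctrl
print(ctrl.job_done())"
```

```text
the job is handed in; nothing more can be done
None
```

The job is handed in: the fin stop stands fully home, square and upright in the middle (third) notch, the knob stop is still in the fourth, and it took about 9 s of the 29 s allowed; no verdict came back.

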